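Clamp a knife-handle block in the cam vise

ROBOT

A 7-joint arm with a two-finger parallel gripper is mounted at the origin on the work surface. World frame = base frame: x ahead of the robot, y to its left, z up, the work surface at z = 0. Lengths are in m, angles in rad, forces in N, time in s.
With the tool pointing down it reaches from about 0.35 to 0.9 m from the base axis. Payload 8.1 kg.
Tool frame: the origin (TCP) lies midway between the tips of the shut fingers; the grasp point (between the pads) lies arm.hold_point_z behind it (arm.hold_point_z is the distance from the TCP to the grasp point, in m); z points along the fingers, x is the direction in which the jaws open and shut, and the axes are right-handed (so a half turn about z gives the same grasp; the last joint's range is limited). The gripper opens to 92 mm and grips with 3 to 60 N. Pads are 19 mm wide; open, the fingers measure 130 mm over their backs; the gripper's body (75 mm by 190 mm) begins 47 mm behind the grasp point.
Start: joints at [-1.301, 0.434, 0.025, 1.573, -0.012, 1.134, -0.075], TCP at [0.228, 0.582, 0.227] pointing down, gripper open.
Joint ranges: [-2.62, 2.62], [-0.44, 2.09], [-1.27, 1.32], [0.08, 2.57], [-1.32, 4.46], [0.12, 2], [-2.74, 2.74]. Speed limits (rad/s): [2.22, 2.22, 3.01, 3.01, 3.14, 3.14, 3.14].

INTERFACE

Orientations are given as a rotation vector (axis times angle).
In Python, from cell import arm gives the robot as it stands.
- The arm moves only by the shell command python3 -m pendant 'ROWS' [FORCE]. ROWS is JSON, a list of rows, each an object with "dp": the shift along the tool's x, y, z in m, a list of three; "rotation": the turn, a rotation vector about the tool's x, y, z in rad, a list of three; "fingers": the closure, from -1 (fully open) to 1 (shut). In form: [{"dp": [x, y, z], "rotation": [rx, ry, rz], "fingers": fingers}, ...]. A call has 1 to 20 rows; each row is the pose to reach, as a shift and turn from the pose measured when the call began, along the tool's axes at that moment; what a row does not reach only later rows make up. A row lasts 1/8 s, in which the tool goes at most 62.5 mm and 10.7 degrees, less where a joint would pass 70% of its speed; a pose out of reach is approached as far as the arm can. A call with a gripper value outside its range is refused whole. The fingers move at their own pace and stop on an object; FORCE is the grip in N (left out, the last holds). Time passes only in rows, so rows that repeat a pose let the fingers close. It gives the time, the measured TCP pose, the force and the opening at its end, in the units of the state.
- arm.observe(): the state, without advancing time (a new reading comes with each control period).
- arm.get_image(name): name is "scene" or "top" or "wrist"; returns the picture (400x640x3 uint8, blue, green, red); there is no depth.
- arm.camera_params(name): a dict with "camera_matrix" (3x3 intrinsics, pixels), "rvec" (rotation vector, rad) and "tvec" (3), from world to camera coordinates, as OpenCV has them. Camera axes: x right, y down, z forward; pixel columns grow to the right and rows downward; lengths in m; the calibration is good to about 2 mm. A picture is of the moment at which its call begins: read the wrist's pose just before it. camera_params takes no time and is no camera call; for the wrist camera it gives the pose at the moment of the call.
- arm.sign_off(): hands the job in, once; it reports no verdict.
The state is a dict: "clock": time; "joints": joint angles; "dq": joint speeds; "joint_efforts": joint torques, N m; "position": TCP position; "ee_rot": TCP orientation; "force": force on the tool from outside, world axes, zero at the start; "ft_torque": the same for the moment, N m; "width": opening from 0.0 (shut) to 1.0 (fully open).
Only numpy, scipy, OpenCV 4.12 (cv2) and the standard library are available. Lean on these libraries where they do the work, as an engineer would, in place of code of your own. Each camera call takes 0.05 s, during which the arm holds its last target.

TASK

Clamp the dark wooden knife-handle block for shaping: with a fingertip, push it along between the open jaws of the cam vise until its end butts against the steel work stop, then push the vise's cam lever round, with the block still against the stop, until the moving jaw grips the block tight. Do not lift the block or pick anything up, leave the lever in its tight position, and leave the other things on the bench where they lie.

Things in the scene. Friction and masses are not known exactly. Their poses are not given: they have to be found in the camera images.
- vise: Grey cast cam vise, bolted down. Origin on the bench under the middle of the 100 mm long jaws, z up. +x: closing direction (to the fixed jaw); jaws and block run along y; work stop at the -y end. Foot 104 mm wide (154 over its lugs), from x = -158 to +78 mm. Bed top (block rests there) at z = 28, jaw tops at z = 58 mm. Fixed jaw face at x = +15, moving jaw face at x = -20 mm when open.
- moving_jaw: The jaw that the cam pushes towards +x of the vise, up to 58 mm high, from 20 mm to 100 mm behind the vise origin when open. Its origin starts on the vise axis at bed height and moves with it, up to about 6 mm. It is tied to the cam: pushing on the jaw itself does not close it.
- stop_face (a point): Middle of the work stop's flat face, 47 mm above the bench, at x = 0, y = -65 mm in the vise's frame. The stop is an 8 mm steel plate (z 34 to 60 mm, x -13 to +49 mm) screwed to the fixed jaw's end; its face looks to +y.
- block: The work: dark hardwood block, 30 mm across the jaws, 130 mm long along them (its y axis), 40 mm high, 0.1 to 0.2 kg, loose on the vise bed with about 5 mm play between the jaws. Origin at the centre of its underside. Stands 10 mm proud of the jaws. At first its -y end is 12 to 32 mm short of the stop. It slides with 1 to 2 N.
- block_end (a point): Centre of the block's end face that has to meet the stop (20 mm above its underside).
- block_push_end (a point): Centre of the block's other (+y) end face, 20 mm above its underside: the end to push on. It sticks out past the ends of the jaws by 15 mm once the block is at the stop, by 27 to 47 mm at the start.
- cam_lever (a joint): Lever angle, rad. 0: open, arm points to -x of the vise, away from the jaws. Grows as the arm swings clockwise seen from above, to the vise's +y. Starts at 0 to 0.3; jaw meets the block near 1.4; limit 1.9. Steady drag 0.2 N m (2.3 N at 85 mm from the pivot); once the jaw meets the block it stiffens steeply, and 8 N at 85 mm makes it tight. Self-locking: stays where left.
- cam_pivot (a point): Point on the lever's vertical pivot axis at the height of the arm's centre line, 60 mm above the bench; fixed on the vise at x = -118 mm, y = 0. A hub of 13 mm radius surrounds it.
- lever_knob (a point): Centre of the black 30 mm ball at the end of the lever, 130 mm from the pivot, 60 mm above the bench. The arm from hub to ball is a level steel rod of 12 mm diameter, free to push on from 20 to 105 mm from the pivot. Below its swing, beyond the vise's foot, is bare bench.
- spare_block: Bystander: lighter wooden block 40 by 130 by 30 mm lying on the bench on the fixed jaw's side. Origin under its centre.
- wax_bar: Bystander: green bar of polishing wax 35 by 110 by 30 mm lying on the bench on the lever's side, 85 mm or more from the open lever's arm. Origin under its centre.
- glue_jar: Bystander: small closed jar, 56 mm wide, 65 mm high. Origin under its centre.
- blade: Bystander: flat steel knife blank with tang, about 260 by 34 by 4 mm. Origin on the underside near the middle.
- buff_wheel: Bystander: cloth buffing wheel lying flat, 150 mm across, 24 mm thick. Origin under its centre.
- caliper: Bystander: sliding caliper about 230 mm long lying flat. Origin on its underside near the middle.
- screwdriver: Bystander: screwdriver lying on the bench. Origin on its underside.
- pin_cup: Bystander: steel cup 72 mm wide, 55 mm high. Origin under its centre.

How it is judged:
By the outcome, as a careful person would: the job done as asked, in the order asked, and still so for the second after the job is handed in, with the robot touching nothing.
It also fails if it takes over 58 s, if anything falls off the work surface, if the arm or the gripper's body presses on something with over 40 N, if the wrist force passes 120 N, or if a joint passes its speed limit or range.

## Working session

There is one attempt and no reset: what is moved stays moved. The work goes in short steps, Python scripts to look and compute and a shell command to move; the robot and the scene stay as the last step left them, time stands still between calls to the robot, and variables do not carry over. Pictures are saved under pics/ and viewed, and the job is handed in when it is done.

```bash
mkdir -p pics; ls; python3 - <<'E'
from cell import arm
import cv2
s=arm.observe(); print(s); print(arm.hold_point_z)
for n in ("top","scene"):
    cv2.imwrite(f"pics/{n}0.png",arm.get_image(n)); p=arm.camera_params(n); print(n,p)
E
```

```text
pics
{'clock': 0.0, 'joints': array([-1.30061447,  0.43521971,  0.02499433,  1.57414253, -0.01161   ,
        1.13400249, -0.07509694]), 'dq': array([-0.00066774, -0.0010246 ,  0.0010663 , -0.00015642,  0.00014289,
        0.00022952, -0.00029616]), 'joint_efforts': array([-7.11962894e-04, -6.67855024e+01,  9.84521583e-01, -3.14455104e+01,
       -6.08005025e-02,  4.30322159e-02,  1.51814506e-04]), 'position': array([0.22749768, 0.58154668, 0.22592969]), 'ee_rot': array([ 2.59385331e+00,  1.77060005e+00, -1.97109988e-03]), 'force': array([-0.11701252,  0.02973158, -0.77075068]), 'ft_torque': array([ 0.00863014, -0.01630801, -0.01104566]), 'width': 1.0012537341051313}
0.0188
top {'camera_matrix': array([[417.05025153,   0.        , 323.85134045],
       [  0.        , 417.05025153, 193.76051194],
       [  0.        ,   0.        ,   1.        ]]), 'rvec': array([ 2.12060369, -2.16967805,  0.19046648]), 'tvec': array([0.02236338, 0.60942834, 1.00616109])}
scene {'camera_matrix': array([[488.45371453,   0.        , 323.36758902],
       [  0.        , 488.45371453, 194.13538023],
       [  0.        ,   0.        ,   1.        ]]), 'rvec': array([ 0.75845611,  2.65700458, -1.0041179 ]), 'tvec': array([ 0.47497439, -0.22245043,  1.74729415])}
```

View pics/top0.png

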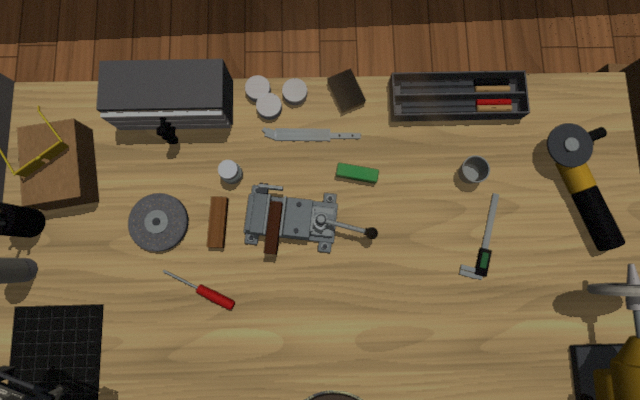

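View pics/scene0.png

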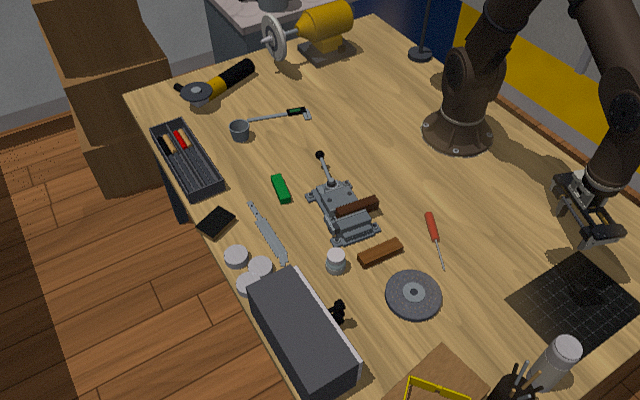

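```bash
python3 - <<'E'
import cv2
im=cv2.imread("pics/top0.png")[165:275,190:390]
cv2.imwrite("pics/top0z.png",cv2.resize(im,None,fx=4,fy=4,interpolation=cv2.INTER_CUBIC))
im=cv2.imread("pics/scene0.png")[140:260,280:420]
cv2.imwrite("pics/scene0z.png",cv2.resize(im,None,fx=5,fy=5,interpolation=cv2.INTER_CUBIC)[:600])
E
```

```text
(no output)
```

View pics/top0z.png

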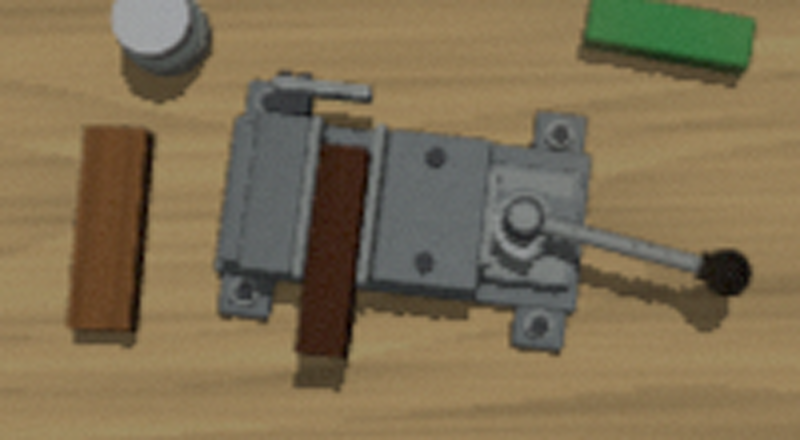

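View pics/scene0z.png

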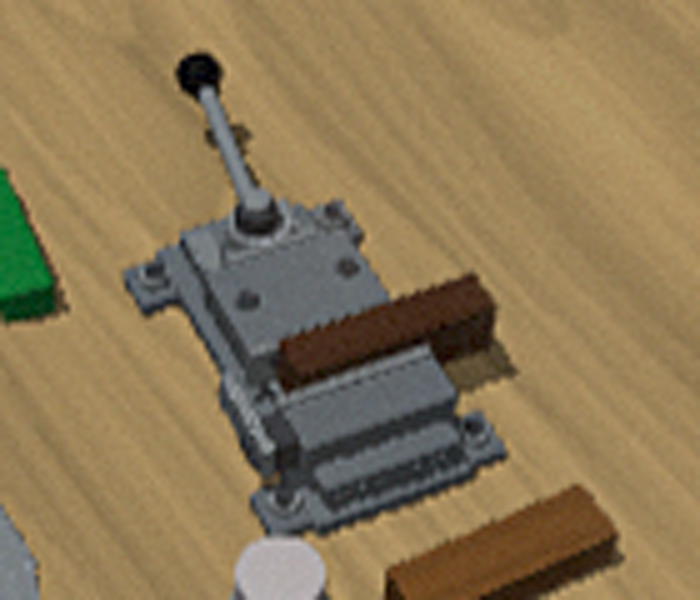

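```bash
cat > h.py <<'E'
import numpy as np, cv2
from cell import arm
def ray(name,uv,z,p=None):
    p=p or arm.camera_params(name)
    R=cv2.Rodrigues(np.array(p["rvec"]))[0]; t=np.array(p["tvec"]).ravel()
    K=np.array(p["camera_matrix"])
    d=R.T@np.linalg.inv(K)@np.array([uv[0],uv[1],1.]); c=-R.T@t
    return c+d*(z-c[2])/d[2]
def proj(name,X):
    p=arm.camera_params(name)
    return cv2.projectPoints(np.array(X,float).reshape(-1,3),np.array(p["rvec"]),np.array(p["tvec"]),np.array(p["camera_matrix"]),None)[0][:,0]
E
python3 - <<'E'
from h import *
pts=dict(b1=(319,146,.068),b2=(370,148,.068),b3=(348,357,.068),b4=(297,355,.068),knob=(725,272,.06),hub=(525,212,.078),
mj1=(384,127,.058),mj2=(367,287,.058),stopR=(371,93,.060),fj1=(313,118,.058),fj2=(296,275,.058), mjback=(490,140,.058),mjb2=(476,300,.058))
P={}
for k,(x,y,z) in pts.items():
    P[k]=ray("top",(190+(x+.5)/4-.5,165+(y+.5)/4-.5),z); print(k,P[k].round(4))
d=lambda a,b:print(a,b,np.linalg.norm(P[a]-P[b]).round(4),np.degrees(np.arctan2(*(P[b]-P[a])[1::-1])).round(1))
for a,b in [("b1","b2"),("b1","b4"),("b2","b3"),("b3","b4"),("hub","knob"),("mj1","mj2"),("fj1","fj2"),("mjback","mjb2")]: d(a,b)
E
```

```text
b1 [0.5912 0.1438 0.068 ]
b2 [0.5892 0.1124 0.068 ]
b3 [0.4617 0.1267 0.068 ]
b4 [0.4636 0.1575 0.068 ]
knob [ 0.5083 -0.1052  0.06  ]
hub [0.5463 0.0176 0.078 ]
mj1 [0.6038 0.1044 0.058 ]
mj2 [0.5043 0.1158 0.058 ]
stopR [0.6252 0.1121 0.06  ]
fj1 [0.6104 0.1487 0.058 ]
fj2 [0.5127 0.1594 0.058 ]
mjback [0.5941 0.0383 0.058 ]
mjb2 [0.4947 0.0488 0.058 ]
b1 b2 0.0315 -93.5
b1 b4 0.1283 173.9
b2 b3 0.1284 173.6
b3 b4 0.0309 86.4
hub knob 0.1298 -107.2
mj1 mj2 0.1001 173.5
fj1 fj2 0.0984 173.7
mjback mjb2 0.0999 173.9
```

```bash
cat >> h.py <<'E'
from scipy.spatial.transform import Rotation as Ro
O=np.array([0.559,0.1345,0]); H=np.radians(83.7)
ex=np.array([np.cos(H),np.sin(H),0]); ey=np.array([-np.sin(H),np.cos(H),0])
def V(x,y,z): return O+x*ex+y*ey+np.array([0,0,z])
def dp(target,yaw=None,s=None):
    """tool-frame shift to world target; yaw: wanted world heading of tool x (deg), tool down"""
    s=s or arm.observe(); R=Ro.from_rotvec(s["ee_rot"])
    d=R.inv().apply(np.array(target)-s["position"]); r=None
    if yaw is not None:
        y=np.radians(yaw); X=np.array([np.cos(y),np.sin(y),0]); Z=np.array([0,0,-1.])
        W=Ro.from_matrix(np.c_[X,np.cross(Z,X),Z]); r=(R.inv()*W).as_rotvec().round(4)
    return d.round(4),r
E
python3 - <<'E'
from h import *
s=arm.observe(); R=Ro.from_rotvec(s["ee_rot"]).as_matrix(); print(R.round(3), np.degrees(np.arctan2(R[1,0],R[0,0])))
names=dict(org=V(0,0,.058),pivot=V(-.118,0,.078),stop=V(0,-.065,.06),stopR=V(-.013,-.065,.06),mj1=V(-.02,-.05,.058),mj2=V(-.02,.05,.058),mb1=V(-.1,-.05,.058),mb2=V(-.1,.05,.058),f1=V(.015,-.05,.058),f2=V(.015,.05,.058))
im=cv2.resize(cv2.imread("pics/top0.png")[165:275,190:390],None,fx=4,fy=4,interpolation=cv2.INTER_CUBIC)
for k,X in names.items():
    u=(proj("top",X)[0]-[190,165]+.5)*4-.5; print(k,u.round(0)); cv2.drawMarker(im,tuple(int(i) for i in u.round()),(0,255,255),0,8,1)
cv2.imwrite("pics/ov.png",im)
print(V(0,.0975,.0), dp(V(0,.125,.13),83.7))
E
```

```text
[[ 0.364  0.931 -0.   ]
 [ 0.931 -0.364 -0.001]
 [-0.001  0.    -1.   ]] 68.638471134301
org [336. 199.]
pivot [526. 212.]
stop [347.  96.]
stopR [367.  98.]
mj1 [376. 123.]
mj2 [360. 283.]
mb1 [504. 134.]
mb2 [489. 294.]
f1 [321. 118.]
f2 [303. 278.]
[0.46208881 0.1451991  0.        ] (array([-0.328 ,  0.3509,  0.0965]), array([-1.000e-04,  1.400e-03, -2.629e-01]))
```

View pics/ov.png

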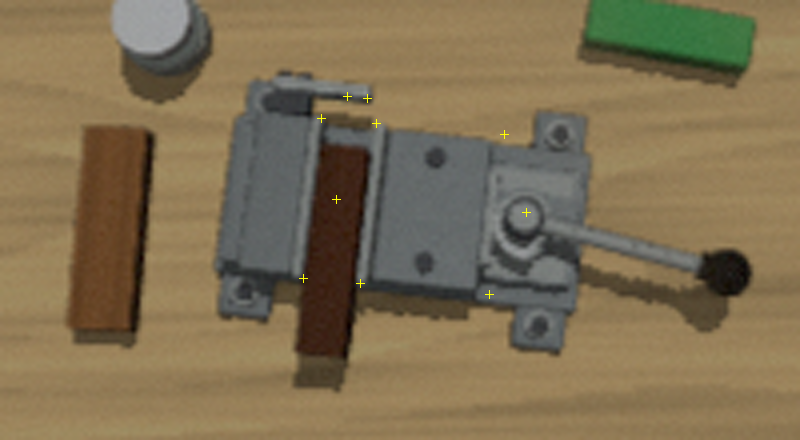

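```bash
T='{"dp":[-0.328,0.351,0.08],"rotation":[0,0,-0.263],"fingers":1}'; python3 -m pendant '[{"dp":[-0.328,0.351,0.08],"rotation":[0,0,-0.263],"fingers":1},{"dp":[-0.328,0.351,0.08],"rotation":[0,0,-0.263],"fingers":1},{"dp":[-0.328,0.351,0.08],"rotation":[0,0,-0.263],"fingers":1},{"dp":[-0.328,0.351,0.08],"rotation":[0,0,-0.263],"fingers":1},{"dp":[-0.328,0.351,0.08],"rotation":[0,0,-0.263],"fingers":1},{"dp":[-0.328,0.351,0.08],"rotation":[0,0,-0.263],"fingers":1},{"dp":[-0.328,0.351,0.08],"rotation":[0,0,-0.263],"fingers":1},{"dp":[-0.328,0.351,0.08],"rotation":[0,0,-0.263],"fingers":1},{"dp":[-0.328,0.351,0.08],"rotation":[0,0,-0.263],"fingers":1},{"dp":[-0.328,0.351,0.08],"rotation":[0,0,-0.263],"fingers":1},{"dp":[-0.328,0.351,0.08],"rotation":[0,0,-0.263],"fingers":1},{"dp":[-0.328,0.351,0.08],"rotation":[0,0,-0.263],"fingers":1}]'
python3 - <<'E'
from h import *
print(dp(V(-.003,.125,.042),83.7))
cv2.imwrite("pics/w1.png",arm.get_image("wrist"))
cv2.imwrite("pics/t1.png",arm.get_image("top"))
E
```

```text
clock: 1.6
position: [0.4346, 0.1493, 0.1466]
ee_rot: [2.337, 2.098, -0.001]
force: [-0.0, 0.2, 0.2]
width: 0.005
(array([-0.004 ,  0.0003,  0.1047]), array([-0.0002,  0.0011,  0.0022]))
```

View pics/w1.png

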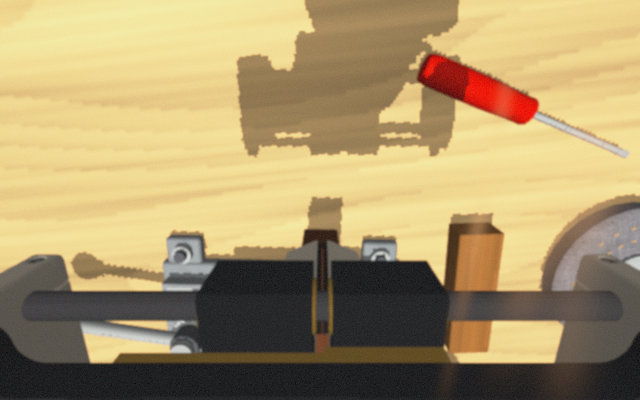

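View pics/t1.png

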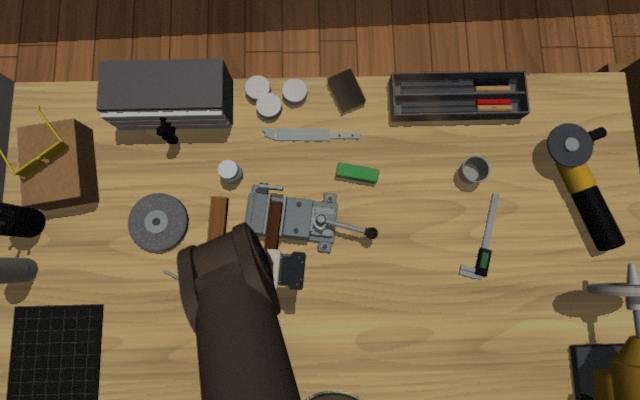

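```bash
python3 -m pendant '[{"dp":[-0.004,0,0.05],"rotation":[0,0,0],"fingers":1},{"dp":[-0.004,0,0.08],"rotation":[0,0,0],"fingers":1},{"dp":[-0.004,0,0.104],"rotation":[0,0,0],"fingers":1},{"dp":[-0.004,0,0.104],"rotation":[0,0,0],"fingers":1}]'
python3 - <<'E'
from h import *
print(dp(V(-.003,.125,.042),83.7))
cv2.imwrite("pics/w2.png",arm.get_image("wrist"))
im=arm.get_image("scene")[130:260,280:480]
cv2.imwrite("pics/s2.png",cv2.resize(im,None,fx=4,fy=4,interpolation=cv2.INTER_CUBIC))
E
```

```text
clock: 2.2
position: [0.433, 0.1446, 0.0415]
ee_rot: [-2.338, -2.098, 0.007]
force: [-0.3, 0.2, 0.8]
width: 0.003
(array([ 0.0008,  0.0014, -0.0006]), array([-0.003 ,  0.0029,  0.0021]))
```

View pics/w2.png

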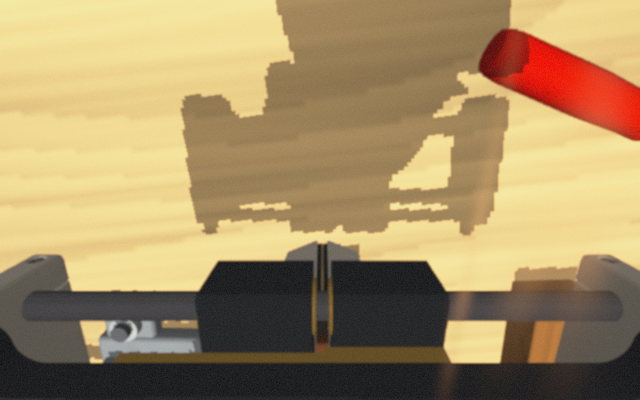

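View pics/s2.png

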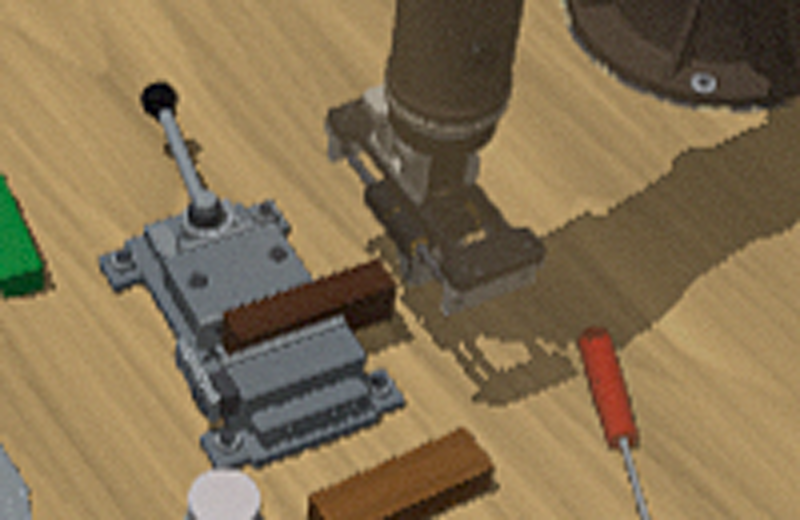

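```bash
python3 -m pendant '[{"dp":[0.001,0.005,0],"rotation":[0,0,0],"fingers":1},{"dp":[0.001,0.010,0],"rotation":[0,0,0],"fingers":1},{"dp":[0.001,0.014,0],"rotation":[0,0,0],"fingers":1},{"dp":[0.001,0.018,0],"rotation":[0,0,0],"fingers":1},{"dp":[0.001,0.022,0],"rotation":[0,0,0],"fingers":1},{"dp":[0.001,0.026,0],"rotation":[0,0,0],"fingers":1},{"dp":[0.001,0.030,0],"rotation":[0,0,0],"fingers":1},{"dp":[0.001,0.034,0],"rotation":[0,0,0],"fingers":1},{"dp":[0.001,0.038,0],"rotation":[0,0,0],"fingers":1}]'
python3 - <<'E'
from h import *
s=arm.observe();d=s["position"]-O; print("vise",d@ex,d@ey,d[2],s["force"])
im=arm.get_image("top")[165:275,190:390]
cv2.imwrite("pics/t3.png",cv2.resize(im,None,fx=4,fy=4,interpolation=cv2.INTER_CUBIC))
E
```

```text
clock: 3.42
position: [0.4726, 0.1419, 0.0431]
ee_rot: [2.338, 2.098, -0.001]
force: [-0.5, -0.4, -0.3]
width: 0.005
vise -0.002075704412100663 0.0866520905349112 0.043094564206247146 [-0.50051756 -0.3923844  -0.27646735]
```

View pics/t3.png

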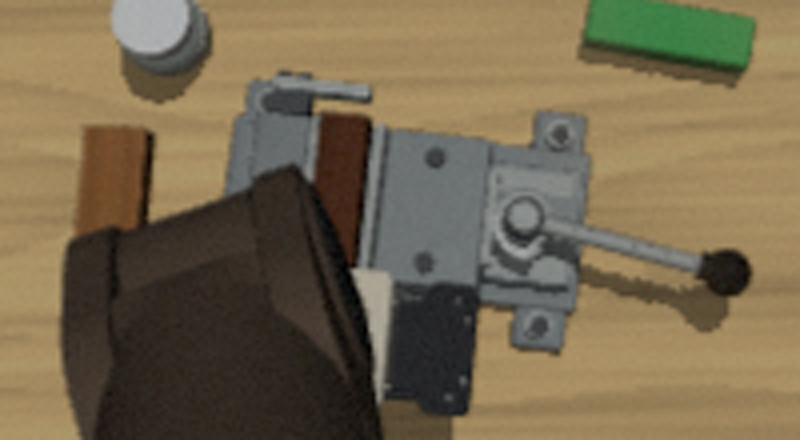

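```bash
python3 -m pendant '[{"dp":[0,0.003,0.001],"rotation":[0,0,0],"fingers":1},{"dp":[0,0.006,0.001],"rotation":[0,0,0],"fingers":1},{"dp":[0,0.008,0.001],"rotation":[0,0,0],"fingers":1},{"dp":[0,0.010,0.001],"rotation":[0,0,0],"fingers":1}]'
python3 - <<'E'
from h import *
s=arm.observe();d=s["position"]-O; print("vise",d@ex,d@ey,d[2],s["force"])
im=arm.get_image("top")[165:275,190:390]
cv2.imwrite("pics/t4.png",cv2.resize(im,None,fx=4,fy=4,interpolation=cv2.INTER_CUBIC))
E
```

```text
clock: 3.98
position: [0.4833, 0.1408, 0.0422]
ee_rot: [2.338, 2.097, -0.0]
force: [-1.1, 0.3, -0.3]
width: 0.001
vise -0.002058266581219002 0.07589351079750883 0.04215435048563257 [-1.1271221   0.32547559 -0.32418683]
```

View pics/t4.png

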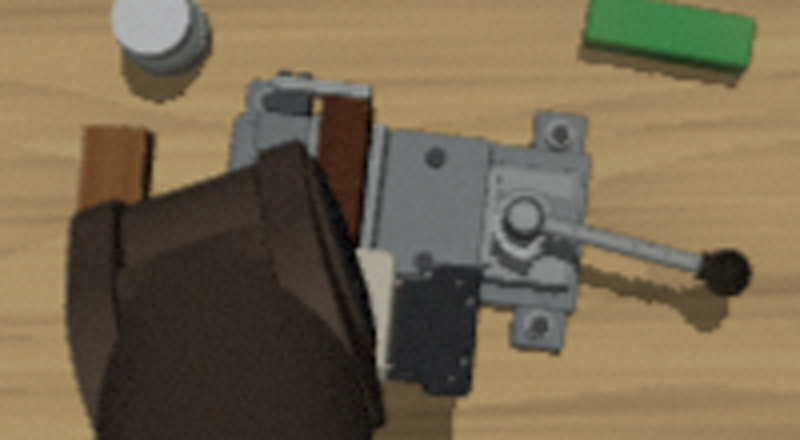

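Nearly there: the block's end is at about row 96 in the zoom, with the stop face close by (row ~97). I'll creep on in 1 mm rows, watching the force.

```bash
python3 -m pendant '[{"dp":[0,0.001,0],"rotation":[0,0,0],"fingers":1},{"dp":[0,0.002,0],"rotation":[0,0,0],"fingers":1},{"dp":[0,0.002,0],"rotation":[0,0,0],"fingers":1}]'; python3 -m pendant '[{"dp":[0,0.001,0],"rotation":[0,0,0],"fingers":1},{"dp":[0,0.002,0],"rotation":[0,0,0],"fingers":1},{"dp":[0,0.002,0],"rotation":[0,0,0],"fingers":1}]'
```

```text
clock: 4.4
position: [0.4846, 0.1406, 0.0421]
ee_rot: [2.338, 2.098, -0.002]
force: [-5.3, -0.1, 3.5]
width: 0.005
clock: 4.78
position: [0.4846, 0.1406, 0.0419]
ee_rot: [-2.336, -2.098, 0.007]
force: [-8.2, 1.1, 6.7]
width: 0.005
```

```bash
python3 -m pendant '[{"dp":[0,-0.002,0],"rotation":[0,0,0],"fingers":1},{"dp":[0,-0.006,0],"rotation":[0,0,0],"fingers":1},{"dp":[0,-0.02,0],"rotation":[0,0,0],"fingers":1},{"dp":[0,-0.05,0],"rotation":[0,0,0],"fingers":1},{"dp":[0,-0.05,-0.06],"rotation":[0,0,0],"fingers":1},{"dp":[0,-0.05,-0.09],"rotation":[0,0,0],"fingers":1},{"dp":[-0.06,-0.06,-0.09],"rotation":[0,0,0],"fingers":1},{"dp":[-0.12,-0.06,-0.09],"rotation":[0,0,0],"fingers":1},{"dp":[-0.18,-0.06,-0.09],"rotation":[0,0,0],"fingers":1},{"dp":[-0.20,-0.06,-0.09],"rotation":[0,0,0],"fingers":1}]'
python3 - <<'E'
from h import *
s=arm.observe();d=s["position"]-O; print("vise",d@ex,d@ey,d[2],s["force"])
im=arm.get_image("top")[165:275,190:390]
cv2.imwrite("pics/t5.png",cv2.resize(im,None,fx=4,fy=4,interpolation=cv2.INTER_CUBIC))
P=V(-.118,0,0)
th=0.19
# rod dir in vise frame at angle th: (-cos, sin); push dir: (sin, cos)
def fp(th,r=.085,g=0.0155):
    return P+ex*(-np.cos(th)*r-np.sin(th)*g)+ey*(np.sin(th)*r-np.cos(th)*g)
print(fp(.19,g=.04),fp(.19),fp(1.5))
t=fp(.19,g=.045)+[0,0,.13]; print(dp(t,83.7))
E
```

```text
clock: 6.02
position: [0.4022, -0.0547, 0.1326]
ee_rot: [-2.341, -2.093, 0.007]
force: [-1.0, 0.7, 0.0]
width: 0.004
vise -0.2052912549958553 0.13505462460557338 0.13256927003308042 [-0.99054935  0.68926952  0.0256368 ]
[ 0.55914971 -0.07581122  0.        ] [ 0.53574365 -0.06857201  0.        ] [0.4605097  0.00505219 0.        ]
(array([-0.0031,  0.1631,  0.002 ]), array([-0.0038,  0.0028, -0.0027]))
```

View pics/t5.png

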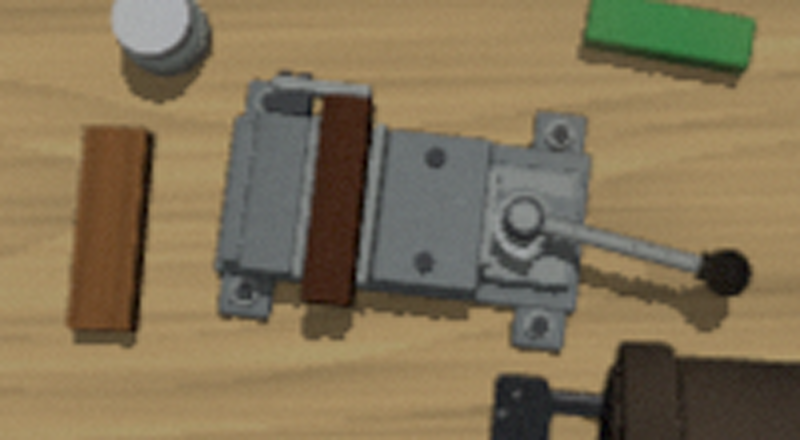

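```bash
cat >> h.py <<'E'
P=V(-.118,0,0)
def fp(th,r=.087,g=0.0155):
    return P+ex*(-np.cos(th)*r-np.sin(th)*g)+ey*(np.sin(th)*r-np.cos(th)*g)
def lev(th,g=.0155,z=.048):
    return dp(fp(th,g=g)+[0,0,z],83.7-np.degrees(th))
E
python3 -m pendant '[{"dp":[-0.003,0.05,0],"rotation":[0,0,0.1],"fingers":1},{"dp":[-0.003,0.11,0],"rotation":[0,0,0.19],"fingers":1},{"dp":[-0.003,0.163,0],"rotation":[0,0,0.19],"fingers":1},{"dp":[-0.003,0.163,0],"rotation":[0,0,0.19],"fingers":1}]'
python3 - <<'E'
from h import *
print(arm.observe()["joints"].round(2),lev(.19,g=.043))
im=arm.get_image("top")[165:275,190:390]
cv2.imwrite("pics/t6.png",cv2.resize(im,None,fx=4,fy=4,interpolation=cv2.INTER_CUBIC))
cv2.imwrite("pics/s6.png",cv2.resize(arm.get_image("scene")[110:240,260:460],None,fx=4,fy=4,interpolation=cv2.INTER_CUBIC))
E
```

```text
clock: 6.58
position: [0.567, -0.0763, 0.1313]
ee_rot: [2.529, 1.862, -0.006]
force: [-0.2, -0.1, -0.5]
width: 0.004
[-0.17  0.45  0.28  1.83 -0.15  0.88  1.46] (array([-0.0035, -0.0045,  0.0834]), array([-0.0014,  0.0036, -0.0016]))
```

View pics/t6.png

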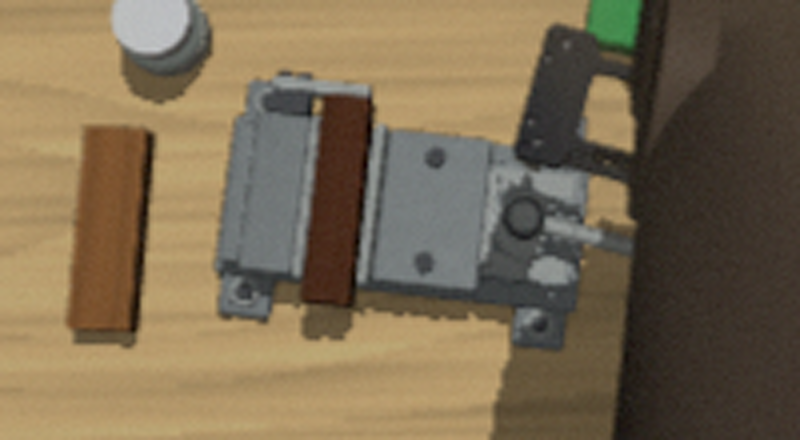

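View pics/s6.png

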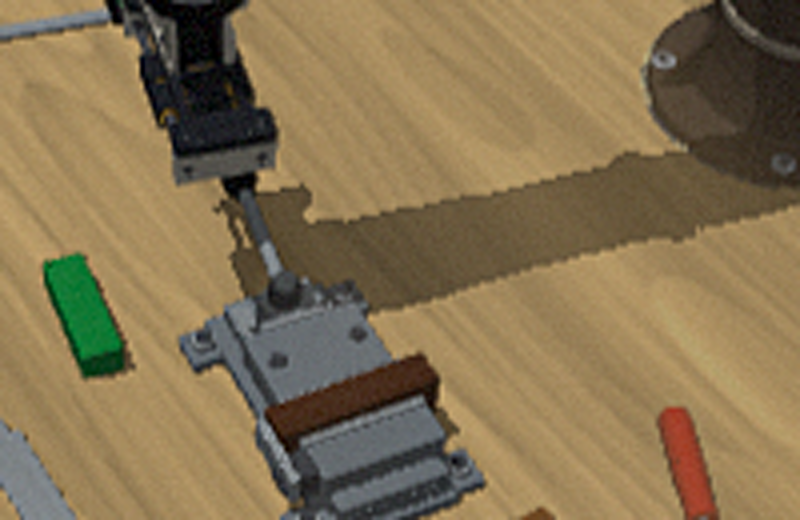

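```bash
python3 -m pendant '[{"dp":[-0.0035,-0.004,0.04],"rotation":[0,0,0],"fingers":1},{"dp":[-0.0035,-0.004,0.07],"rotation":[0,0,0],"fingers":1},{"dp":[-0.0035,-0.004,0.083],"rotation":[0,0,0],"fingers":1},{"dp":[-0.0035,-0.004,0.083],"rotation":[0,0,0],"fingers":1}]'
python3 - <<'E'
from h import *
print(lev(.19,g=.043),lev(.19,g=.0155))
for t in np.arange(.3,1.01,.1): print(t.round(2),*lev(t))
cv2.imwrite("pics/s7.png",cv2.resize(arm.get_image("scene")[110:240,260:460],None,fx=4,fy=4,interpolation=cv2.INTER_CUBIC))
E
```

```text
clock: 7.18
position: [0.5568, -0.0783, 0.0481]
ee_rot: [-2.528, -1.86, 0.011]
force: [-0.7, -0.0, 0.3]
width: 0.003
(array([0.0011, 0.0045, 0.0001]), array([-0.0063,  0.0041, -0.0021])) (array([ 0.0011, -0.023 ,  0.0003]), array([-0.0063,  0.0041, -0.0021]))
0.3 [-0.0001 -0.0326  0.0003] [-0.006   0.0044  0.1079]
0.4 [-0.0003 -0.0415  0.0004] [-0.0058  0.0047  0.2079]
0.5 [ 0.0004 -0.0503  0.0004] [-0.0056  0.005   0.3079]
0.6 [ 0.002  -0.059   0.0005] [-0.0053  0.0053  0.4079]
0.7 [ 0.0045 -0.0674  0.0005] [-0.0051  0.0056  0.5079]
0.8 [ 0.0078 -0.0756  0.0006] [-0.0048  0.0059  0.6079]
0.9 [ 0.0119 -0.0835  0.0006] [-0.0045  0.0061  0.7079]
1.0 [ 0.0167 -0.0908  0.0006] [-0.0042  0.0064  0.8079]
```

View pics/s7.png

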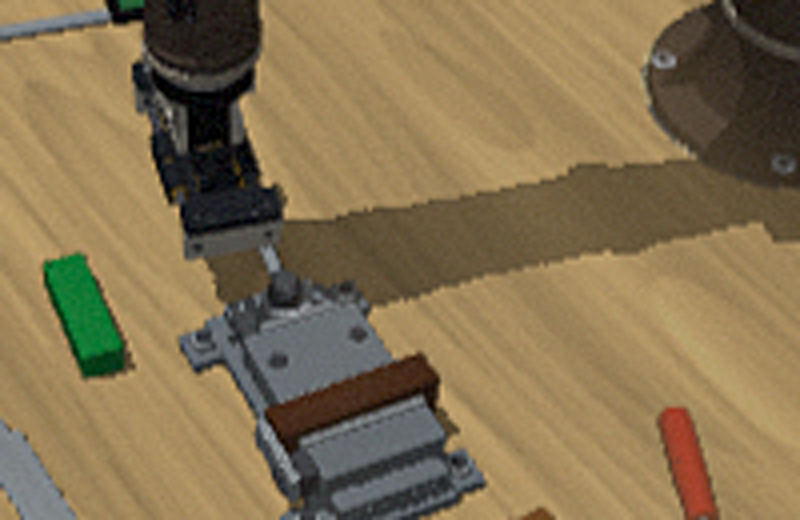

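```bash
python3 -m pendant '[{"dp":[0.001,-0.012,0],"rotation":[0,0,0],"fingers":1},{"dp":[0.001,-0.020,0],"rotation":[0,0,0],"fingers":1},{"dp":[0.001,-0.023,0],"rotation":[0,0,0],"fingers":1},{"dp":[0,-0.028,0],"rotation":[0,0,0.06],"fingers":1},{"dp":[0,-0.0326,0],"rotation":[0,0,0.11],"fingers":1},{"dp":[0,-0.037,0],"rotation":[0,0,0.16],"fingers":1},{"dp":[0,-0.0415,0],"rotation":[0,0,0.21],"fingers":1},{"dp":[0,-0.046,0],"rotation":[0,0,0.26],"fingers":1},{"dp":[0.0004,-0.0503,0],"rotation":[0,0,0.31],"fingers":1}]'
python3 - <<'E'
from h import *
print(arm.observe()["force"])
cv2.imwrite("pics/s8.png",cv2.resize(arm.get_image("scene")[110:240,260:460],None,fx=4,fy=4,interpolation=cv2.INTER_CUBIC))
for t in np.arange(.5,1.31,.1): print(t.round(2),*lev(t))
E
```

```text
clock: 8.35
position: [0.5103, -0.0638, 0.0496]
ee_rot: [2.788, 1.446, -0.008]
force: [1.2, -2.7, 0.4]
width: 0.005
[ 1.22913342 -2.70892264  0.3763912 ]
0.5 [-0.0001 -0.0009  0.0015] [-0.0023  0.0047 -0.0064]
0.6 [-0.0012 -0.0096  0.0016] [-0.0021  0.0048  0.0936]
0.7 [-0.0015 -0.0185  0.0016] [-0.0018  0.0049  0.1936]
0.8 [-0.0009 -0.0273  0.0016] [-0.0016  0.005   0.2936]
0.9 [ 0.0005 -0.036   0.0016] [-0.0013  0.0051  0.3936]
1.0 [ 0.0029 -0.0445  0.0016] [-0.0011  0.0052  0.4936]
1.1 [ 0.006  -0.0528  0.0016] [-0.0008  0.0052  0.5936]
1.2 [ 0.01   -0.0606  0.0016] [-6.000e-04  5.300e-03  6.936e-01]
1.3 [ 0.0148 -0.0681  0.0016] [-3.000e-04  5.400e-03  7.936e-01]
```

View pics/s8.png

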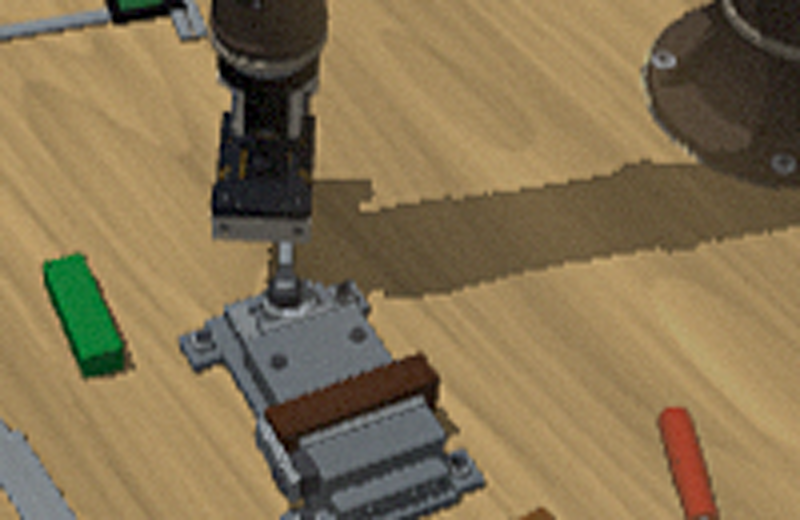

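```bash
python3 -m pendant '[{"dp":[-0.001,-0.005,0.001],"rotation":[0,0,0.05],"fingers":1},{"dp":[-0.0012,-0.0096,0.0015],"rotation":[0,0,0.1],"fingers":1},{"dp":[-0.0014,-0.014,0.0015],"rotation":[0,0,0.15],"fingers":1},{"dp":[-0.0015,-0.0185,0.0015],"rotation":[0,0,0.2],"fingers":1},{"dp":[-0.0012,-0.023,0.0015],"rotation":[0,0,0.25],"fingers":1},{"dp":[-0.0009,-0.0273,0.0015],"rotation":[0,0,0.3],"fingers":1},{"dp":[-0.0002,-0.0317,0.0015],"rotation":[0,0,0.35],"fingers":1},{"dp":[0.0005,-0.036,0.0015],"rotation":[0,0,0.4],"fingers":1},{"dp":[0.0017,-0.0403,0.0015],"rotation":[0,0,0.45],"fingers":1},{"dp":[0.003,-0.0445,0.0015],"rotation":[0,0,0.5],"fingers":1},{"dp":[0.0045,-0.0487,0.0015],"rotation":[0,0,0.55],"fingers":1},{"dp":[0.006,-0.0528,0.0015],"rotation":[0,0,0.6],"fingers":1}]'
python3 - <<'E'
from h import *
print(arm.observe()["force"])
cv2.imwrite("pics/s9.png",cv2.resize(arm.get_image("scene")[110:240,260:460],None,fx=4,fy=4,interpolation=cv2.INTER_CUBIC))
im=arm.get_image("top")[165:275,190:390]
cv2.imwrite("pics/t9.png",cv2.resize(im,None,fx=4,fy=4,interpolation=cv2.INTER_CUBIC))
for t in np.arange(1.1,1.71,.1): print(t.round(2),*lev(t))
E
```

```text
clock: 9.9
position: [0.4701, -0.0284, 0.0484]
ee_rot: [3.091, 0.552, -0.007]
force: [0.3, -2.8, 1.5]
width: 0.003
[ 0.27968877 -2.83887142  1.47983245]
1.1 [0.0002 0.0002 0.0002] [ 0.0007  0.0052 -0.0061]
1.2 [-0.001  -0.0085  0.0002] [0.001  0.0052 0.0939]
1.3 [-0.0013 -0.0174  0.0002] [0.0012 0.0051 0.1939]
1.4 [-0.0007 -0.0262  0.0002] [0.0015 0.0051 0.2939]
1.5 [ 0.0008 -0.0349  0.0002] [0.0018 0.005  0.3939]
1.6 [ 0.0031 -0.0434  0.0002] [0.002  0.0049 0.4939]
1.7 [ 0.0063 -0.0516  0.0002] [0.0023 0.0049 0.5939]
```

View pics/s9.png

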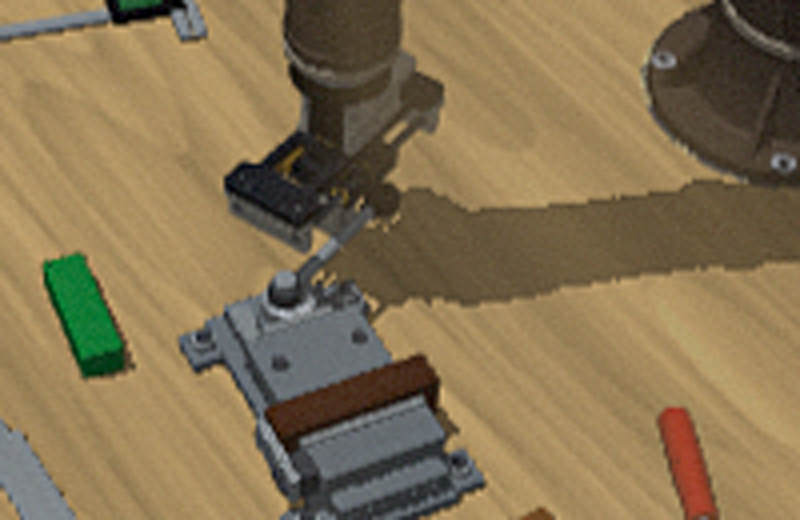

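View pics/t9.png

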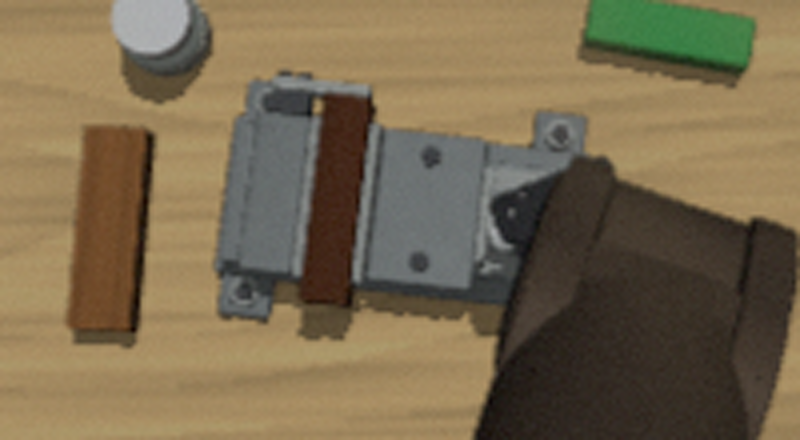

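```bash
python3 -m pendant '[{"dp":[-0.0005,-0.004,0],"rotation":[0,0,0.045],"fingers":1},{"dp":[-0.001,-0.0085,0],"rotation":[0,0,0.095],"fingers":1},{"dp":[-0.001,-0.013,0],"rotation":[0,0,0.145],"fingers":1},{"dp":[-0.0012,-0.0174,0],"rotation":[0,0,0.195],"fingers":1}]'
python3 - <<'E'
from h import *
s=arm.observe();print(s["force"],np.dot(s["force"],Ro.from_rotvec(s["ee_rot"]).as_matrix()))
im=arm.get_image("top")[165:275,190:390]
cv2.imwrite("pics/t10.png",cv2.resize(im,None,fx=4,fy=4,interpolation=cv2.INTER_CUBIC))
for t in np.arange(1.3,1.81,.05): print(t.round(2),*lev(t))
E
```

```text
clock: 10.5
position: [0.4626, -0.0124, 0.0483]
ee_rot: [3.129, 0.25, -0.008]
force: [-0.4, -2.6, 0.6]
width: 0.007
[-0.36908141 -2.59918707  0.59514555] [-0.7799463   2.5089007  -0.58591278]
1.3 [0.0002 0.0003 0.0002] [ 0.0016  0.0053 -0.0033]
1.35 [-0.0005 -0.0041  0.0002] [0.0018 0.0052 0.0467]
1.4 [-0.001  -0.0085  0.0002] [0.0019 0.0052 0.0967]
1.45 [-0.0012 -0.0129  0.0002] [0.002  0.0051 0.1467]
1.5 [-0.0012 -0.0173  0.0002] [0.0022 0.0051 0.1967]
1.55 [-0.001  -0.0217  0.0002] [0.0023 0.005  0.2467]
1.6 [-0.0006 -0.0261  0.0002] [0.0024 0.005  0.2967]
1.65 [ 0.     -0.0305  0.0002] [0.0025 0.0049 0.3467]
1.7 [ 0.0009 -0.0348  0.0002] [0.0027 0.0049 0.3967]
1.75 [ 0.0019 -0.0391  0.0002] [0.0028 0.0048 0.4467]
1.8 [ 0.0032 -0.0433  0.0001] [0.0029 0.0047 0.4967]
```

View pics/t10.png

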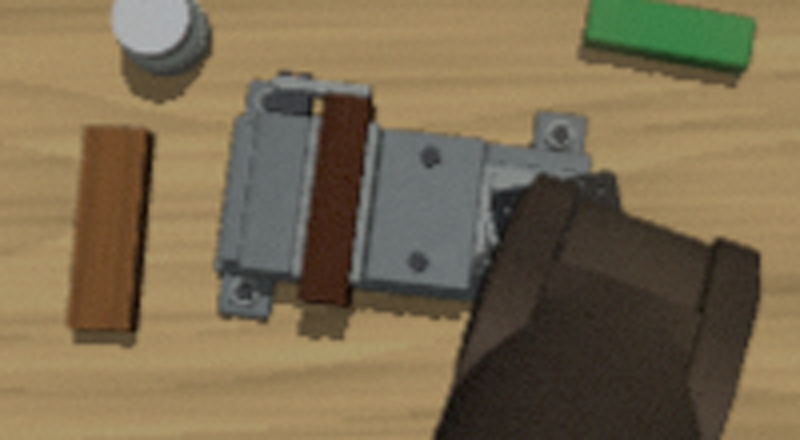

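```bash
python3 -m pendant '[{"dp":[-0.0005,-0.002,0],"rotation":[0,0,0.025],"fingers":1},{"dp":[-0.0005,-0.0041,0],"rotation":[0,0,0.045],"fingers":1}]'; python3 -m pendant '[{"dp":[-0.0005,-0.0015,0],"rotation":[0,0,0.02],"fingers":1},{"dp":[-0.0005,-0.003,0],"rotation":[0,0,0.035],"fingers":1}]'
python3 - <<'E'
from h import *
s=arm.observe();print(s["force"],np.dot(s["force"],Ro.from_rotvec(s["ee_rot"]).as_matrix()))
im=arm.get_image("top")[165:275,190:390]
cv2.imwrite("pics/t11.png",cv2.resize(im,None,fx=4,fy=4,interpolation=cv2.INTER_CUBIC))
for t in np.arange(1.3,1.81,.05): print(t.round(2),*lev(t))
E
```

```text
clock: 10.8
position: [0.4612, -0.008, 0.0482]
ee_rot: [3.134, 0.176, -0.008]
force: [-1.8, -2.5, 1.0]
width: 0.002
clock: 11.05
position: [0.4604, -0.0051, 0.0483]
ee_rot: [3.137, 0.119, -0.008]
force: [-1.5, -2.6, 1.0]
width: -0.0
[-1.50061989 -2.58235959  1.02322521] [-1.69777188  2.4632117  -1.00875651]
1.3 [0.0018 0.0073 0.0002] [ 0.0019  0.0055 -0.0853]
1.35 [0.0008 0.003  0.0002] [ 0.002   0.0054 -0.0353]
1.4 [-0.     -0.0013  0.0002] [0.0021 0.0054 0.0147]
1.45 [-0.0007 -0.0057  0.0002] [0.0023 0.0053 0.0647]
1.5 [-0.001  -0.0101  0.0002] [0.0024 0.0052 0.1147]
1.55 [-0.0012 -0.0145  0.0002] [0.0025 0.0052 0.1647]
1.6 [-0.0011 -0.0189  0.0002] [0.0027 0.0051 0.2147]
1.65 [-0.0009 -0.0233  0.0002] [0.0028 0.0051 0.2647]
1.7 [-0.0004 -0.0277  0.0002] [0.0029 0.005  0.3147]
1.75 [ 0.0004 -0.0321  0.0002] [0.0031 0.0049 0.3647]
1.8 [ 0.0013 -0.0364  0.0001] [0.0032 0.0049 0.4147]
```

View pics/t11.png

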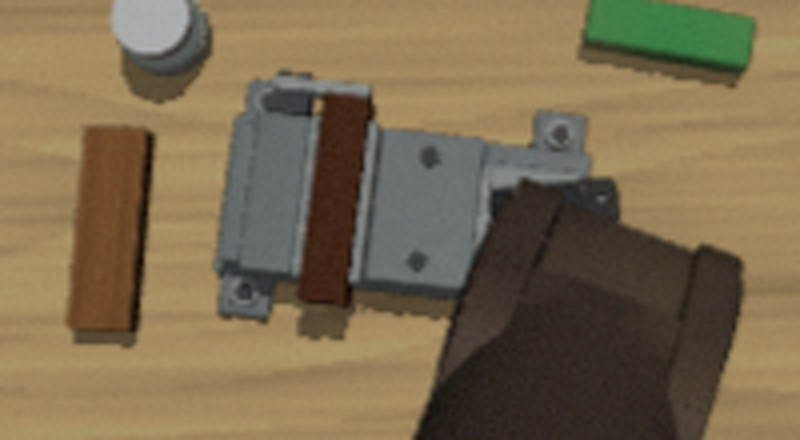

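```bash
python3 -m pendant '[{"dp":[0,-0.0015,0],"rotation":[0,0,0.017],"fingers":1},{"dp":[0,-0.003,0],"rotation":[0,0,0.034],"fingers":1}]'; python3 -m pendant '[{"dp":[0,-0.0015,0],"rotation":[0,0,0.017],"fingers":1},{"dp":[0,-0.003,0],"rotation":[0,0,0.034],"fingers":1}]'
```

```text
clock: 11.35
position: [0.4597, -0.002, 0.0482]
ee_rot: [3.138, 0.063, -0.009]
force: [-2.6, -4.5, 3.3]
width: 0.008
clock: 11.6
position: [0.4591, 0.0002, 0.0482]
ee_rot: [3.138, 0.007, -0.01]
force: [-2.7, -7.3, 4.8]
width: 0.006
```

```bash
python3 - <<'E'
from h import *
s=arm.observe();print(s["force"],np.dot(s["force"],Ro.from_rotvec(s["ee_rot"]).as_matrix()))
A=cv2.imread("pics/t5.png")
acc=np.mean([arm.get_image("top").astype(float) for _ in range(3)],0).astype(np.uint8)
cv2.imwrite("pics/t12full.png",acc)
a=cv2.resize(acc[175:255,240:300],None,fx=7,fy=7,interpolation=cv2.INTER_CUBIC)
cv2.imwrite("pics/t12.png",a)
E
```

```text
[-2.73452797 -7.32132167  4.79416638] [-2.79705724  7.32615132 -4.7505161 ]
```

View pics/t12.png

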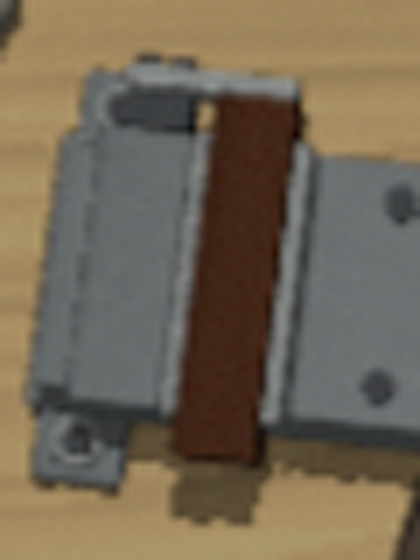

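```bash
python3 - <<'E'
from h import *
b=cv2.resize(cv2.imread("pics/t12full.png")[165:275,190:390],None,fx=4,fy=4,interpolation=cv2.INTER_CUBIC)
for n in ("t5","t9","t10","t11",None):
    im=cv2.imread(f"pics/{n}.png") if n else b
    g=cv2.cvtColor(im,6).astype(float)
    r=[]
    # block bottom edge vs shadow (red channel), and top edge
    for (c0,c1,r0,r1) in ((312,342,285,322),(330,362,80,112)):
        p=im[r0:r1,c0:c1].astype(float).sum(2).mean(1); d=np.abs(np.diff(p)); 
        k=d.argmax(); w=slice(max(0,k-6),k+7); r.append(r0+.5+(d[w]*np.arange(len(d))[w]).sum()/d[w].sum())
    print(n,np.round(r,2))
E
```

```text
t5 [303.75  93.54]
t9 [303.56  93.49]
t10 [303.42  93.54]
t11 [303.33  93.55]
None [303.61  93.52]
```

```bash
python3 -m pendant '[{"dp":[0,-0.0015,0],"rotation":[0,0,0.015],"fingers":1},{"dp":[0,-0.003,0],"rotation":[0,0,0.025],"fingers":1}]'; python3 -m pendant '[{"dp":[0,-0.0015,0],"rotation":[0,0,0.01],"fingers":1},{"dp":[0,-0.003,0],"rotation":[0,0,0.015],"fingers":1},{"dp":[0,-0.003,0],"rotation":[0,0,0.015],"fingers":1}]'
```

```text
clock: 12.0
position: [0.4587, 0.002, 0.0482]
ee_rot: [3.136, -0.035, -0.011]
force: [-2.0, -9.6, 4.1]
width: 0.004
clock: 12.38
position: [0.4584, 0.0033, 0.0482]
ee_rot: [3.134, -0.061, -0.011]
force: [-2.9, -9.7, 4.0]
width: 0.006
```

```bash
python3 -m pendant '[{"dp":[0,-0.002,0],"rotation":[0,0,0.01],"fingers":1},{"dp":[0,-0.004,0],"rotation":[0,0,0.02],"fingers":1},{"dp":[0,-0.005,0],"rotation":[0,0,0.02],"fingers":1},{"dp":[0,-0.005,0],"rotation":[0,0,0.02],"fingers":1}]'; python3 -m pendant '[{"dp":[0,-0.003,0],"rotation":[0,0,0.01],"fingers":1},{"dp":[0,-0.005,0],"rotation":[0,0,0.01],"fingers":1},{"dp":[0,-0.005,0],"rotation":[0,0,0.01],"fingers":1}]'
python3 - <<'E'
from h import *
s=arm.observe(); d=s["position"]-P; 
a=np.arctan2(d@ey,-(d@ex)); r=np.hypot(d@ex,d@ey); print("r",r,"lever angle",a+np.arcsin(.0155/r), s["force"])
E
```

```text
clock: 12.88
position: [0.4582, 0.0056, 0.0482]
ee_rot: [3.13, -0.097, -0.011]
force: [-3.4, -13.4, 5.0]
width: 0.003
clock: 13.25
position: [0.458, 0.0075, 0.0482]
ee_rot: [3.126, -0.118, -0.011]
force: [-3.5, -15.0, 5.1]
width: 0.007
r 0.08862172024330406 lever angle 1.5265007568032634 [ -3.47396715 -15.00646248   5.05926696]
```

```bash
python3 -m pendant '[{"dp":[0,0.006,0],"rotation":[0,0,0],"fingers":1},{"dp":[0,0.02,0],"rotation":[0,0,0],"fingers":1},{"dp":[0,0.05,0],"rotation":[0,0,0],"fingers":1},{"dp":[0,0.05,-0.05],"rotation":[0,0,0],"fingers":1},{"dp":[0,0.08,-0.11],"rotation":[0,0,0],"fingers":1},{"dp":[0,0.14,-0.13],"rotation":[0,0,0],"fingers":1},{"dp":[0,0.20,-0.13],"rotation":[0,0,0],"fingers":1},{"dp":[0,0.24,-0.13],"rotation":[0,0,0],"fingers":1},{"dp":[0,0.24,-0.13],"rotation":[0,0,0],"fingers":1}]'
python3 - <<'E'
from h import *
t=arm.get_image("top"); cv2.imwrite("pics/t13f.png",t)
b=cv2.resize(t[165:275,190:390],None,fx=4,fy=4,interpolation=cv2.INTER_CUBIC); cv2.imwrite("pics/t13.png",b)
cv2.imwrite("pics/s13.png",arm.get_image("scene"))
k=ray("top",(190,165),.06)
E
```

```text
clock: 14.38
position: [0.44, -0.2335, 0.1819]
ee_rot: [3.125, -0.126, -0.009]
force: [-0.8, 0.5, -0.5]
width: 0.003
```

View pics/t13.png

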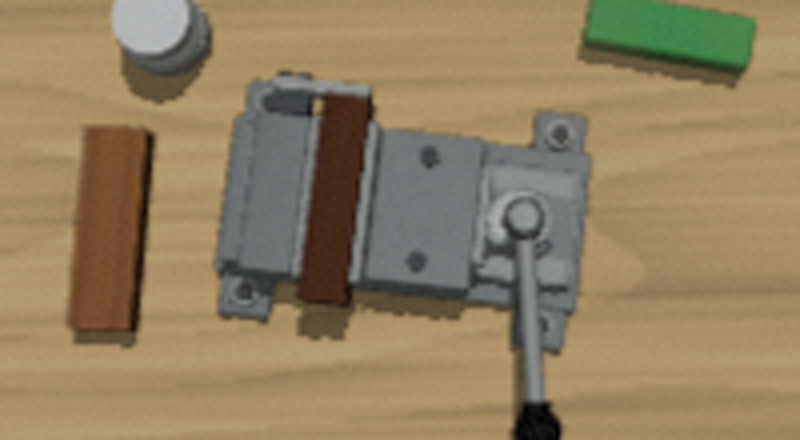

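View pics/s13.png

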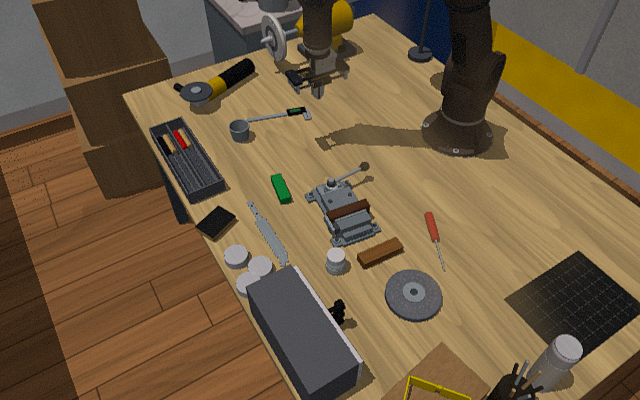

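```bash
python3 - <<'E'
from h import *
im=cv2.imread("pics/t13.png"); r=[]
for (c0,c1,r0,r1) in ((312,342,285,322),(330,362,80,112)):
    p=im[r0:r1,c0:c1].astype(float).sum(2).mean(1); d=np.abs(np.diff(p)); k=d.argmax(); w=slice(max(0,k-6),k+7); r.append(r0+.5+(d[w]*np.arange(len(d))[w]).sum()/d[w].sum())
print("block edges",np.round(r,2))
k=ray("top",(190+537.5/4-.5,165+422.5/4-.5),.06); d=k-P; print(k,np.hypot(d@ex,d@ey),np.arctan2(d@ey,-(d@ex)))
a=cv2.imread("pics/top0.png").astype(int);b=cv2.imread("pics/t13f.png").astype(int)
D=(np.abs(a-b).sum(2)>90).astype(np.uint8); n,_,st,_=cv2.connectedComponentsWithStats(D); print([tuple(s) for s in st[1:] if s[4]>15])
E
```

```text
block edges [303.77  93.61]
[0.41999043 0.01309021 0.06      ] 0.12612830935402075 1.4281506329931457
[(np.int32(270), np.int32(190), np.int32(14), np.int32(5), np.int32(57)), (np.int32(271), np.int32(196), np.int32(17), np.int32(40), np.int32(208)), (np.int32(309), np.int32(204), np.int32(16), np.int32(29), np.int32(108)), (np.int32(400), np.int32(204), np.int32(178), np.int32(196), np.int32(21979)), (np.int32(325), np.int32(221), np.int32(53), np.int32(27), np.int32(512)), (np.int32(319), np.int32(229), np.int32(6), np.int32(14), np.int32(34)), (np.int32(307), np.int32(231), np.int32(6), np.int32(9), np.int32(20)), (np.int32(263), np.int32(237), np.int32(18), np.int32(27), np.int32(302)), (np.int32(316), np.int32(244), np.int32(15), np.int32(42), np.int32(269)), (np.int32(481), np.int32(253), np.int32(7), np.int32(12), np.int32(48)), (np.int32(322), np.int32(255), np.int32(100), np.int32(145), np.int32(5558)), (np.int32(0), np.int32(365), np.int32(22), np.int32(34), np.int32(267)), (np.int32(9), np.int32(377), np.int32(11), np.int32(5), np.int32(25)), (np.int32(22), np.int32(383), np.int32(10), np.int32(5), np.int32(24)), (np.int32(98), np.int32(386), np.int32(21), np.int32(14), np.int32(233)), (np.int32(50), np.int32(388), np.int32(8), np.int32(6), np.int32(24)), (np.int32(0), np.int32(393), np.int32(7), np.int32(7), np.int32(38))]
```

```bash
python3 - <<'E'
from h import *
t=cv2.imread("pics/t13f.png"); 
cv2.imwrite("pics/t14.png",cv2.resize(t[200:290,280:380],None,fx=6,fy=6,interpolation=cv2.INTER_CUBIC))
for th in (1.35,1.43,1.48,1.53,1.58):
    k=P+.13*(-np.cos(th)*ex+np.sin(th)*ey)+[0,0,.06]
    print(th,((proj("top",k)[0]-[280,200]+.5)*6-.5).round(1),proj("scene",k)[0].round(1))
print("hub",((proj("top",P+[0,0,.06])[0]-[280,200]+.5)*6).round(1))
s=cv2.imread("pics/s13.png"); cv2.imwrite("pics/s14.png",cv2.resize(s[150:250,290:390],None,fx=6,fy=6,interpolation=cv2.INTER_CUBIC))
E
```

```text
1.35 [291.3 430.5] [362.2 163.8]
1.43 [265.7 433. ] [364.3 165.7]
1.48 [249.7 433.5] [365.5 166.9]
1.53 [233.6 433.2] [366.6 168.2]
1.58 [217.6 432. ] [367.6 169.5]
hub [248.9 114. ]
```

View pics/t14.png

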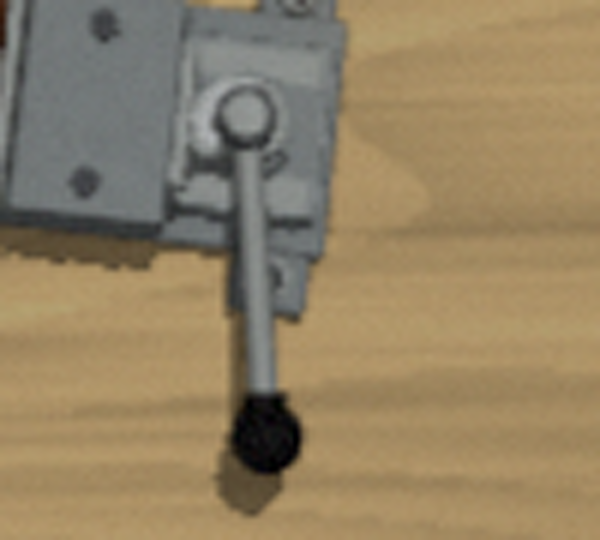

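View pics/s14.png

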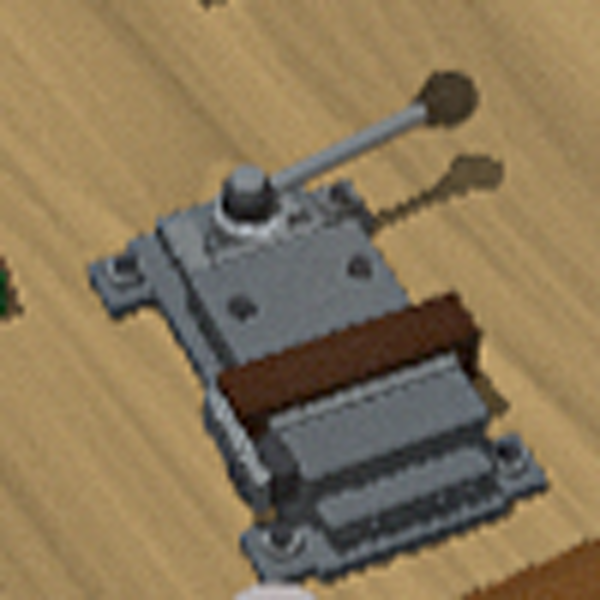

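```bash
python3 - <<'E'
from h import *
for th in (.95,1.0,1.05,1.1,1.15,1.2):
    k=P+.13*(-np.cos(th)*ex+np.sin(th)*ey)+[0,0,.06]
    print(th,proj("scene",k)[0].round(1))
s=cv2.imread("pics/s9.png")
cv2.imwrite("pics/s9z.png",cv2.resize(s[120:320,240:460],None,fx=3,fy=3))
E
```

```text
0.95 [349.4 156.4]
1.0 [351.2 157.1]
1.05 [352.9 157.9]
1.1 [354.6 158.7]
1.15 [356.2 159.6]
1.2 [357.8 160.6]
```

View pics/s9z.png

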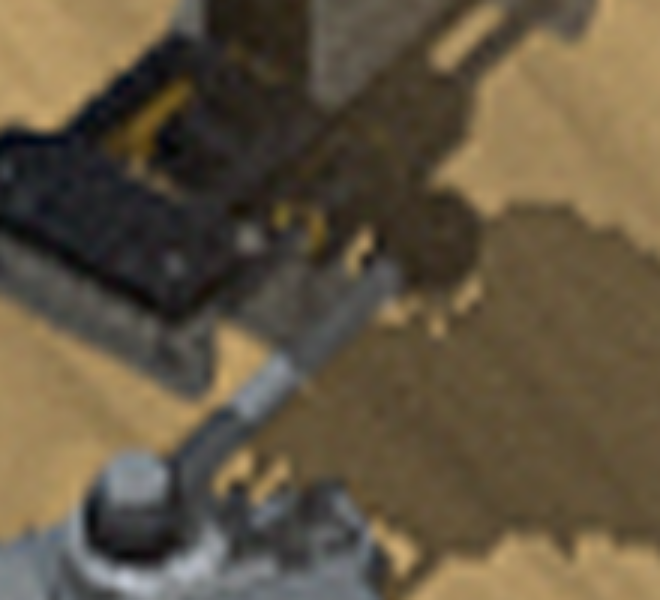

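```bash
python3 - <<'E'
from h import *
print(lev(1.45,g=.06,z=.13),lev(1.45,g=.04),lev(1.45,g=.02))
E
```

```text
(array([ 0.0052, -0.1876,  0.0489]), array([ 0.0123,  0.0072, -0.0868])) (array([ 0.004 , -0.2085,  0.1306]), array([ 0.0123,  0.0072, -0.0868])) (array([ 0.0022, -0.2284,  0.1304]), array([ 0.0123,  0.0072, -0.0868]))
```

```bash
python3 -m pendant '[{"dp":[0.002,-0.06,0.02],"rotation":[0,0,-0.08],"fingers":1},{"dp":[0.005,-0.12,0.04],"rotation":[0,0,-0.08],"fingers":1},{"dp":[0.005,-0.17,0.05],"rotation":[0.01,0.007,-0.085],"fingers":1},{"dp":[0.005,-0.187,0.08],"rotation":[0.01,0.007,-0.085],"fingers":1},{"dp":[0.004,-0.195,0.13],"rotation":[0.01,0.007,-0.085],"fingers":1},{"dp":[0.004,-0.205,0.13],"rotation":[0.01,0.007,-0.085],"fingers":1},{"dp":[0.004,-0.208,0.13],"rotation":[0.01,0.007,-0.085],"fingers":1}]'
python3 - <<'E'
from h import *
for t in (1.40,1.43,1.46,1.49,1.52,1.55,1.58,1.61,1.64): print(t,*lev(t))
cv2.imwrite("pics/s15.png",cv2.resize(arm.get_image("scene")[130:230,290:390],None,fx=6,fy=6,interpolation=cv2.INTER_CUBIC))
E
```

```text
clock: 15.35
position: [0.4598, -0.0231, 0.0496]
ee_rot: [3.14, 0.016, -0.0]
force: [0.3, 0.1, -0.3]
width: 0.004
1.4 [ 0.0005 -0.0195  0.0016] [ 0.0018  0.0003 -0.0505]
1.43 [-0.     -0.0221  0.0016] [ 0.0018  0.0002 -0.0205]
1.46 [-0.0005 -0.0247  0.0016] [0.0018 0.0002 0.0095]
1.49 [-0.0009 -0.0273  0.0015] [0.0018 0.0002 0.0395]
1.52 [-0.0012 -0.03    0.0015] [0.0018 0.0002 0.0695]
1.55 [-0.0015 -0.0326  0.0015] [0.0018 0.0001 0.0995]
1.58 [-0.0016 -0.0353  0.0015] [1.800e-03 1.000e-04 1.295e-01]
1.61 [-0.0017 -0.0379  0.0015] [1.800e-03 1.000e-04 1.595e-01]
1.64 [-0.0017 -0.0406  0.0015] [1.800e-03 1.000e-04 1.895e-01]
```

View pics/s15.png

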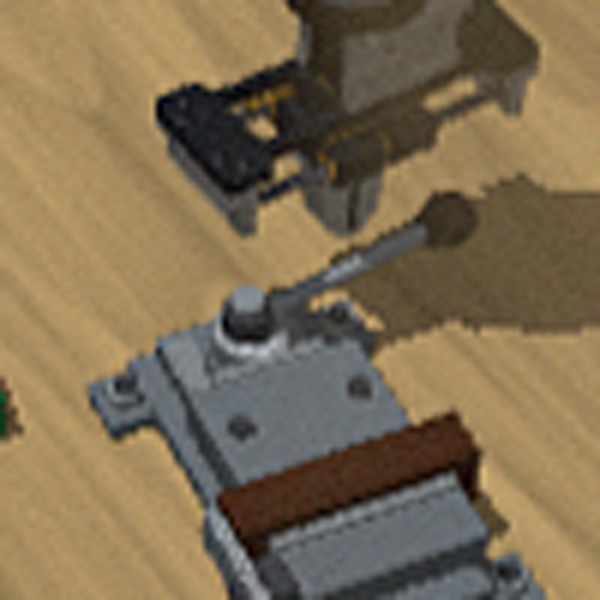

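```bash
python3 -m pendant '[{"dp":[0,-0.007,0.001],"rotation":[0,0,0],"fingers":1},{"dp":[0,-0.014,0.001],"rotation":[0,0,0],"fingers":1},{"dp":[0,-0.017,0.001],"rotation":[0,0,0],"fingers":1}]'; python3 -m pendant '[{"dp":[0,-0.002,0],"rotation":[0,0,0],"fingers":1},{"dp":[0,-0.003,0],"rotation":[0,0,0],"fingers":1}]'; python3 -m pendant '[{"dp":[0,-0.002,0],"rotation":[0,0,0],"fingers":1},{"dp":[0,-0.003,0],"rotation":[0,0,0],"fingers":1}]'
```

```text
clock: 15.78
position: [0.4605, -0.0054, 0.0494]
ee_rot: [3.14, 0.017, 0.003]
force: [0.9, -0.5, -0.0]
width: 0.006
clock: 16.02
position: [0.4605, -0.0029, 0.0495]
ee_rot: [3.14, 0.017, 0.003]
force: [-0.5, -4.1, 1.1]
width: 0.003
clock: 16.27
position: [0.4603, -0.0007, 0.0494]
ee_rot: [3.139, 0.015, 0.003]
force: [-2.0, -5.9, 2.3]
width: 0.005
```

```bash
python3 -m pendant '[{"dp":[-0.0005,-0.003,0],"rotation":[0,0,0.02],"fingers":1},{"dp":[-0.0008,-0.006,0],"rotation":[0,0,0.05],"fingers":1},{"dp":[-0.001,-0.009,0],"rotation":[0,0,0.08],"fingers":1},{"dp":[-0.001,-0.011,0],"rotation":[0,0,0.1],"fingers":1},{"dp":[-0.001,-0.011,0],"rotation":[0,0,0.1],"fingers":1}]'
python3 - <<'E'
from h import *
s=arm.observe(); d=s["position"]-P; a=np.arctan2(d@ey,-(d@ex)); r=np.hypot(d@ex,d@ey); print(r,a+np.arcsin(.0155/r),s["force"])
cv2.imwrite("pics/s16.png",cv2.resize(arm.get_image("scene")[130:230,290:390],None,fx=6,fy=6,interpolation=cv2.INTER_CUBIC))
E
```

```text
clock: 16.9
position: [0.4588, 0.0072, 0.0495]
ee_rot: [3.132, -0.146, 0.004]
force: [-2.6, -14.1, 4.2]
width: 0.008
0.0878091486751672 1.5235632064330682 [ -2.61365367 -14.07415982   4.21181953]
```

View pics/s16.png

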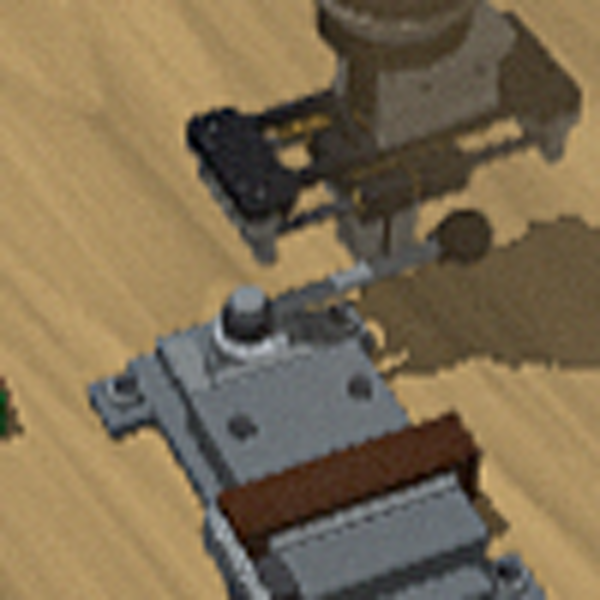

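```bash
python3 -m pendant '[{"dp":[0,0.001,0],"rotation":[0,0,0],"fingers":1},{"dp":[0,0.001,0],"rotation":[0,0,0],"fingers":1}]'; python3 -m pendant '[{"dp":[0,0.001,0],"rotation":[0,0,0],"fingers":1},{"dp":[0,0.001,0],"rotation":[0,0,0],"fingers":1}]';python3 -m pendant '[{"dp":[0,0.001,0],"rotation":[0,0,0],"fingers":1},{"dp":[0,0.001,0],"rotation":[0,0,0],"fingers":1}]'
```

```text
clock: 17.2
position: [0.4588, 0.0037, 0.0496]
ee_rot: [3.13, -0.149, 0.005]
force: [-0.9, -10.7, 2.5]
width: 0.004
clock: 17.45
position: [0.4589, 0.0012, 0.0496]
ee_rot: [3.128, -0.152, 0.006]
force: [0.2, -8.8, 0.9]
width: 0.005
clock: 17.7
position: [0.459, -0.0005, 0.0496]
ee_rot: [3.127, -0.153, 0.007]
force: [1.2, -6.2, -0.1]
width: 0.004
```

```bash
python3 -m pendant '[{"dp":[0,0.001,0],"rotation":[0,0,-0.05],"fingers":1},{"dp":[0,0.002,0],"rotation":[0,0,-0.1],"fingers":1},{"dp":[0,0.002,0],"rotation":[0,0,-0.1],"fingers":1}]'; python3 -m pendant '[{"dp":[0,0.001,0],"rotation":[0,0,0],"fingers":1},{"dp":[0,0.002,0],"rotation":[0,0,0],"fingers":1}]';python3 -m pendant '[{"dp":[0,0.003,0],"rotation":[0,0,0],"fingers":1},{"dp":[0,0.006,0],"rotation":[0,0,0],"fingers":1},{"dp":[0,0.006,0],"rotation":[0,0,0],"fingers":1}]'
python3 - <<'E'
from h import *
cv2.imwrite("pics/s17.png",cv2.resize(arm.get_image("scene")[130:230,290:390],None,fx=6,fy=6,interpolation=cv2.INTER_CUBIC))
E
```

```text
clock: 18.08
position: [0.4589, -0.002, 0.0497]
ee_rot: [3.131, 0.004, 0.006]
force: [0.7, -1.6, 0.9]
width: 0.002
clock: 18.32
position: [0.4587, -0.0037, 0.0496]
ee_rot: [3.132, 0.003, 0.006]
force: [-0.6, -0.0, -0.5]
width: 0.004
clock: 18.7
position: [0.4587, -0.01, 0.0497]
ee_rot: [3.131, 0.002, 0.006]
force: [-0.0, -1.1, 0.6]
width: 0.006
```

View pics/s17.png

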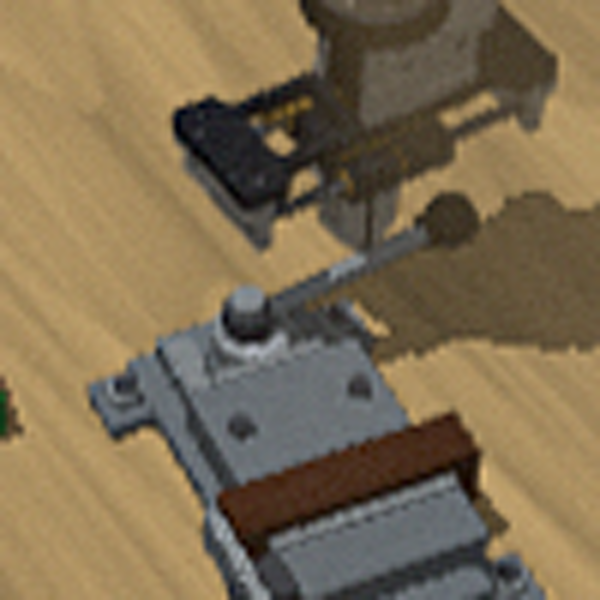

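```bash
python3 -m pendant '[{"dp":[0,-0.005,0],"rotation":[0,0,0],"fingers":1},{"dp":[0,-0.010,0],"rotation":[0,0,0.02],"fingers":1},{"dp":[0,-0.014,0],"rotation":[0,0,0.06],"fingers":1},{"dp":[0,-0.018,0],"rotation":[0,0,0.1],"fingers":1},{"dp":[0,-0.021,0],"rotation":[0,0,0.13],"fingers":1},{"dp":[0,-0.024,0],"rotation":[0,0,0.16],"fingers":1},{"dp":[0,-0.024,0],"rotation":[0,0,0.16],"fingers":1}]';  python3 -m pendant '[{"dp":[0,-0.003,0],"rotation":[0,0,0.02],"fingers":1},{"dp":[0,-0.006,0],"rotation":[0,0,0.04],"fingers":1},{"dp":[0,-0.006,0],"rotation":[0,0,0.04],"fingers":1}]'
```

```text
clock: 19.62
position: [0.4567, 0.0106, 0.0494]
ee_rot: [3.117, -0.254, 0.004]
force: [-6.9, -16.6, 9.6]
width: 0.0
clock: 20.0
position: [0.4563, 0.0122, 0.0494]
ee_rot: [3.106, -0.323, 0.003]
force: [-6.4, -18.3, 10.0]
width: 0.005
```

```bash
python3 -m pendant '[{"dp":[0,-0.005,0],"rotation":[0,0,0.02],"fingers":1},{"dp":[0,-0.010,0],"rotation":[0,0,0.02],"fingers":1},{"dp":[0,-0.012,0],"rotation":[0,0,0.02],"fingers":1},{"dp":[0,-0.012,0],"rotation":[0,0,0.02],"fingers":1}]';  python3 -m pendant '[{"dp":[0,-0.006,0],"rotation":[0,0,0],"fingers":1},{"dp":[0,-0.012,0],"rotation":[0,0,0],"fingers":1},{"dp":[0,-0.012,0],"rotation":[0,0,0],"fingers":1}]'
python3 - <<'E'
from h import *
cv2.imwrite("pics/s18.png",cv2.resize(arm.get_image("scene")[130:230,290:390],None,fx=6,fy=6,interpolation=cv2.INTER_CUBIC))
for th in (1.58,1.63,1.68,1.73,1.8):
    k=P+.13*(-np.cos(th)*ex+np.sin(th)*ey)+[0,0,.06]
    print(th,((proj("scene",k)[0]-[290,130])*6).round(1))
E
```

```text
clock: 20.5
position: [0.4565, 0.0178, 0.0494]
ee_rot: [3.095, -0.362, 0.001]
force: [-9.3, -25.8, 15.6]
width: 0.007
clock: 20.88
position: [0.457, 0.0218, 0.0494]
ee_rot: [3.085, -0.373, -0.001]
force: [-10.8, -31.8, 17.5]
width: 0.009
1.58 [465.6 237. ]
1.63 [471.3 245.2]
1.68 [476.5 253.6]
1.73 [481.1 262.1]
1.8 [486.6 274.4]
```

View pics/s18.png

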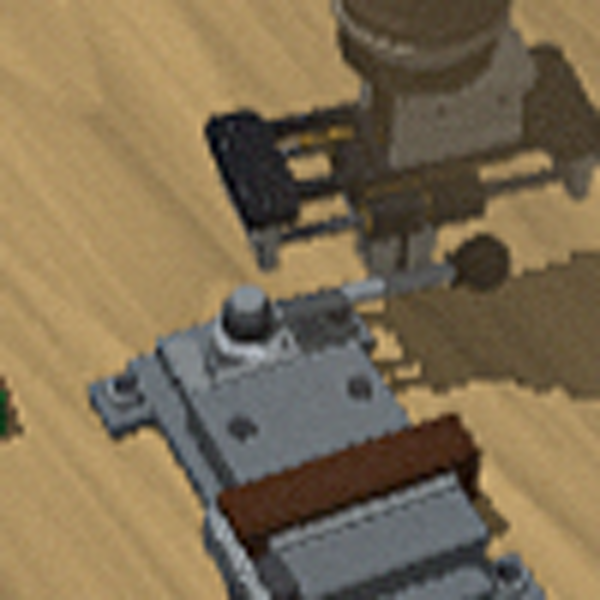

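```bash
python3 -m pendant '[{"dp":[0,0.002,0],"rotation":[0,0,0],"fingers":1},{"dp":[0,0.004,0],"rotation":[0,0,0],"fingers":1},{"dp":[0,0.006,0],"rotation":[0,0,0],"fingers":1},{"dp":[0,0.008,0],"rotation":[0,0,0],"fingers":1},{"dp":[0,0.010,0],"rotation":[0,0,0],"fingers":1}]'; python3 -m pendant '[{"dp":[0,0.004,0],"rotation":[0,0,-0.05],"fingers":1},{"dp":[0,0.008,0],"rotation":[0,0,-0.1],"fingers":1},{"dp":[0,0.012,0],"rotation":[0,0,-0.15],"fingers":1},{"dp":[0,0.020,0],"rotation":[0,0,-0.2],"fingers":1},{"dp":[0,0.030,0],"rotation":[0,0,-0.2],"fingers":1},{"dp":[0,0.030,0],"rotation":[0,0,-0.2],"fingers":1}]'
python3 - <<'E'
from h import *
cv2.imwrite("pics/s19.png",cv2.resize(arm.get_image("scene")[130:230,290:390],None,fx=6,fy=6,interpolation=cv2.INTER_CUBIC))
cv2.imwrite("pics/t19.png",cv2.resize(arm.get_image("top")[165:275,190:390],None,fx=4,fy=4,interpolation=cv2.INTER_CUBIC))
E
```

```text
clock: 21.55
position: [0.4554, 0.0085, 0.05]
ee_rot: [3.08, -0.378, 0.003]
force: [1.6, -14.6, -1.5]
width: 0.009
clock: 22.3
position: [0.4479, -0.0211, 0.0512]
ee_rot: [3.102, -0.073, -0.003]
force: [0.5, 0.4, 0.2]
width: 0.005
```

View pics/s19.png

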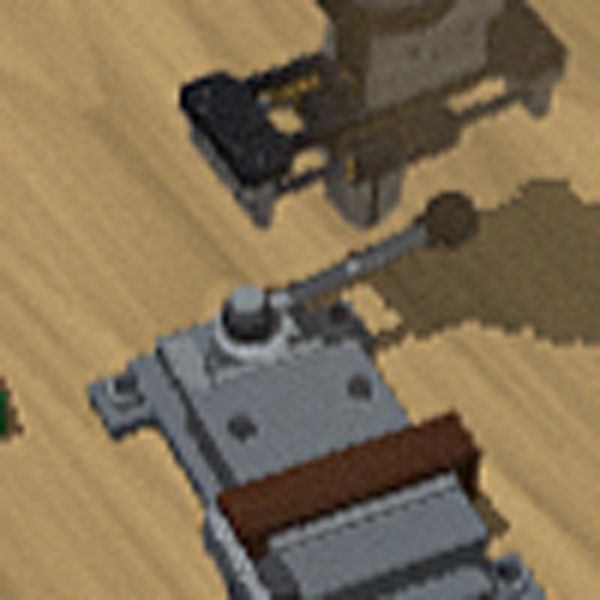

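View pics/t19.png

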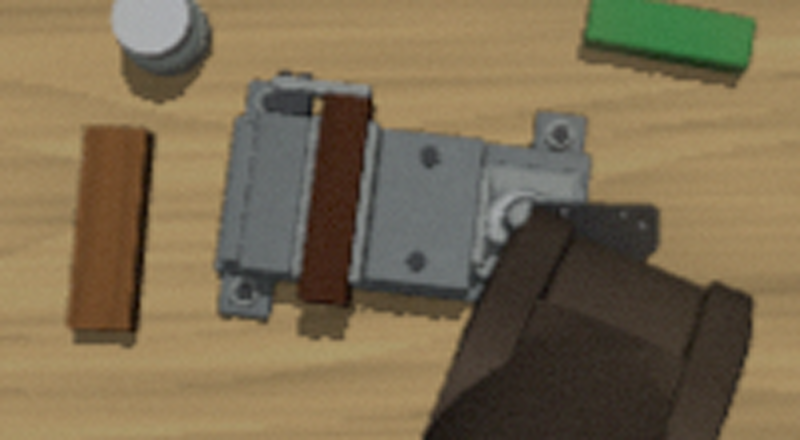

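```bash
python3 -m pendant '[{"dp":[0,0.03,0],"rotation":[0,0,0],"fingers":1},{"dp":[0,0.05,-0.04],"rotation":[0,0,0],"fingers":1},{"dp":[0,0.08,-0.09],"rotation":[0,0,0],"fingers":1},{"dp":[0,0.13,-0.12],"rotation":[0,0,0],"fingers":1},{"dp":[0,0.18,-0.12],"rotation":[0,0,0],"fingers":1},{"dp":[0,0.20,-0.12],"rotation":[0,0,0],"fingers":1},{"dp":[0,0.20,-0.12],"rotation":[0,0,0],"fingers":1}]'
python3 - <<'E'
from h import *
t=arm.get_image("top"); cv2.imwrite("pics/t20f.png",t); cv2.imwrite("pics/s20.png",arm.get_image("scene"))
im=cv2.resize(t[165:275,190:390],None,fx=4,fy=4,interpolation=cv2.INTER_CUBIC); r=[]
for (c0,c1,r0,r1) in ((312,342,285,322),(330,362,80,112)):
    p=im[r0:r1,c0:c1].astype(float).sum(2).mean(1); d=np.abs(np.diff(p)); k=d.argmax(); w=slice(max(0,k-6),k+7); r.append(r0+.5+(d[w]*np.arange(len(d))[w]).sum()/d[w].sum())
print("block edges",np.round(r,2))
z=cv2.resize(t[175:290,235:350],None,fx=5,fy=5,interpolation=cv2.INTER_CUBIC); cv2.imwrite("pics/t20.png",z)
E
```

```text
clock: 23.28
position: [0.4392, -0.2166, 0.1789]
ee_rot: [3.102, -0.076, -0.002]
force: [0.4, 0.2, -0.3]
width: 0.006
block edges [303.32  93.52]
```

View pics/t20.png

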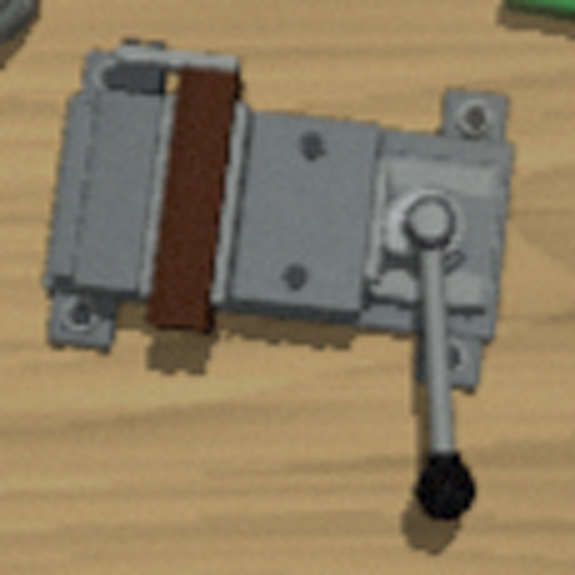

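View pics/s20.png

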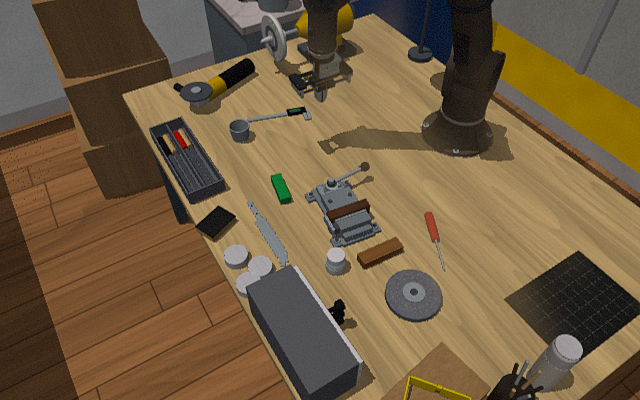

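```bash
python3 - <<'E'
from cell import arm
print(arm.sign_off())
E
```

```text
the job is handed in; nothing more can be done
None
```

The block is against the stop and clamped, and I handed the job in at about 23 s. One check disagreed with the description: the lever did not stay at the angle I pushed it to.

**What I did:**
- With the closed fingertips I pushed the block about 32 mm along the jaws until it met the stop, where the push force rose to 8 N.
- I then pushed the lever round from about 0.19 rad. The drag was about 2.6 N until the jaw met the block at about 1.4 rad, after which the lever stiffened.
- I pushed to 15 N at about 87 mm from the pivot, well over the 8 N given as tight. Later pushes reached 14 N and then 32 N, all with the fingertips.

**Last checks:**
- **Block at the stop:** the block's end stayed within about 0.3 mm of where it met the stop, before and after clamping, as far as the top camera can show.
- **Other things on the bench:** a picture comparison after the first clamping push showed changes only at the block, jaw, lever and robot, plus a small spot at the caliper that I took for the arm or its shadow. I did not repeat the comparison after the later pushes, but the last pictures show nothing out of place.
- **Robot clear:** the arm was lifted away and touching nothing at hand-in.

**The check that disagreed:** the lever is described as staying where it is left, but it sprang back after every push. It reached about 1.58 rad under 14 N and 1.73 rad under 32 N, yet settled each time at about 1.45 rad. That is a little past where the jaw meets the block, so the grip left on the block is what the lever's own drag holds. I had no way to measure that grip directly.

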